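Feed a rack of glued beads past the spring gate into the drying chute

TASK

Send the white rack of violet beads that stands in the aluminium chute on to the drying unit: with one fingertip press the yellow pedal bar all the way down so that the red spring gate sinks below the chute floor, keep it down, and with the other fingertip push the rack along the chute until it is wholly past the gate; then let the pedal come up so that the gate stands shut behind the rack. The glue is wet: only push the rack, never lift or tip it, do not let it bump against the gate or let the gate rise under it, and leave everything around it where it stands.

Things in the scene. Friction and masses are not known exactly. Their poses are not given: they have to be found in the camera images.
- chute: Fixed straight chute. Origin on the table under its centreline, below the gate; z up, +y the direction of travel, -x the pedal side. Floor 60 mm above the table, y -210 (open end) to +150 mm (there a white drying unit, 135 mm high, is a dead stop), 60 mm wide inside. Walls 5 mm thick, tops 85 mm above the table. Gate hinge bracket at x +110, 62 mm high. Nothing overhangs the chute.
- rack: Loose white rack, 56 mm wide (x), 90 long (y, along the chute), 45 high, about 0.22 kg; rows of violet beads on pins between two flat end plates of the full 56 by 45 mm. Origin: centre of its underside. It stands on the chute floor before the gate (at smaller chute y), axes nearly parallel to the chute's, 2 mm play to each wall.
- gate (a joint): Angle (rad) of the spring gate, a rocker hinged along the chute at x +110, z 47 mm of the chute frame. 0 = shut: the red blade stands 13 mm above the chute floor at y = 0 and blocks the rack. Pressing the pedal raises the value up to the stop at 0.20; from 0.14 on the blade is wholly below the floor. Springs shut when let go; 1 to 4 N at the pedal.
- pedal (a point): Middle of the top of the yellow pedal bar, one piece with the gate, beside the chute wall: chute x -85 to -45, y -190 to +60 mm, 6 mm thick. Gate shut: top level, 108 mm above the table. At the stop: 73 mm (13 mm above the chute floor, 32 below the rack's top), tilted 0.2 rad down to -x. A finger may press it and slide along it anywhere on its length.
- blade (a point): Middle of the top edge of the red gate blade: chute x -28 to +12, 6 mm thick along the chute (y -3 to +3).
- glue_a: Bystander: white squeeze bottle with pointed nozzle, 46 mm diameter, 135 mm high, beyond the chute; origin at the centre of its base.
- glue_b: Bystander: another such bottle, at the right of the table; origin at the centre of its base.
- dish: Bystander: white ceramic dish, 72 mm diameter, 22 mm high, on the pedal side; origin at the centre of its base.
- jar: Bystander: glass jar, 56 mm diameter, 70 mm high, at the right of the table; origin at the centre of its base.
- brush: Bystander: small brush, 170 mm long, lying on the table at the left.
- spare_rack: Bystander: a rack like the first but with black beads, standing on the table beyond the chute; origin at the centre of its underside.
Things that resemble listed ones, but are neither listed nor needed, are in the scene too. Leave any green or pink look-alike of the rack alone.

How it is judged:
On the way, in this order (a step that is already met when the one before it is completed fails the run):
1. the pedal is pressed and the gate held open while the rack is still before it (value of joint gate above 0.14 rad and y of rack in the frame of chute below -0.046 m and contact force between the fingers and gate above 0.3 N), for 0.1 s.
2. the rack lies across the gate line with the gate held open by a finger (value of joint gate above 0.14 rad and y of rack in the frame of chute between -0.03 and 0.03 m and contact force between the fingers and gate above 0.3 N), for 0.1 s.
At the end, for the whole second after the job is handed in: The rack stands at rest and upright on the chute floor, wholly past the gate (its rear face beyond the blade), and the gate is shut behind it (joint below 0.02 rad) (value of joint gate below 0.02 rad and y of rack in the frame of chute between 0.048 and 0.11 m and x of rack in the frame of chute between -0.006 and 0.006 m and height (world z) of rack between 0.057 and 0.063 m and angle between rack's own z axis and vertical below 0.05 rad and linear speed of rack below 0.01 m/s); the robot touches nothing.
It fails at once if the rack bumps the gate or the gate rises under the rack (over 1 N between them) (contact force between rack and gate above 1 N).
It fails at once if the rack is lifted (over 10 mm) (height (world z) of rack above 0.07 m).
It fails at once if the rack is tipped (over 0.2 rad) (angle between rack's own z axis and vertical above 0.2 rad).
It fails at once if a bottle, dish, jar, brush or the spare rack is moved over 20 mm (distance of any of glue_a, glue_b, dish, brush, jar, spare_rack from where it was at the start of the episode above 0.02 m).
It also fails if it takes over 48 s, if anything falls off the work surface, if the arm or the gripper's body presses on something with over 40 N, if the wrist force passes 120 N, or if a joint passes its speed limit or range.

ROBOT

A 6-joint arm with a two-finger parallel gripper is mounted at the origin on the work surface. World frame = base frame: x ahead of the robot, y to its left, z up, the work surface at z = 0. Lengths are in m, angles in rad, forces in N, time in s.
With the tool pointing down it reaches from about 0.3 to 0.875 m from the base axis. Payload 6.4 kg.
Tool frame: the origin (TCP) lies where the fingers leave the gripper's body, on its centre line; the fingertips stand 73 mm ahead of it and the grasp point (between the pads) lies 54 mm ahead of it; z points along the fingers, y is the direction in which the jaws open and shut (so a half turn about z gives the same grasp; the last joint's range is limited). The gripper opens to 85 mm and grips with 20 to 120 N. Pads are 22 mm wide; open, the fingers measure 114 mm over their backs; the gripper's body (76 mm by 85 mm) begins 54 mm behind the grasp point. The pads swing forward as they close: fully open they stand 13 mm farther back than shut.
Start: joints at [0.908, 0.181, 1.607, -0, 1.354, -0.206], TCP at [0.254, 0.516, 0.304] pointing down, gripper open.
Joint ranges: [-2.99, 2.99], [-0.89, 2.07], [0.3, 2.58], [-1.14, 4.28], [0, 2.63], [-3.12, 3.12]. Speed limits (rad/s): [2.57, 2.57, 3.01, 3.14, 3.14, 3.14].

INTERFACE

Orientations are given as a rotation vector (axis times angle).
In Python, from cell import bot gives the robot as it stands.
- The arm moves only by the shell command python3 -m inch 'ROWS' [OPENING]. ROWS is text: rows parted by semicolons, each of 4 numbers parted by spaces: the shift along the tool's x, y, z in m, then the turn about the tool's z in rad. In form: dx dy dz twist; .... A call has 1 to 8 rows; each row is the pose to reach, as a shift and turn from the pose commanded when the call began, along the tool's axes at that moment; what a row does not reach only later rows make up. A row lasts 1/8 s, in which the tool goes at most 62.5 mm and 10.7 degrees, less where a joint would pass 70% of its speed; a pose out of reach is approached as far as the arm can. A call with a gripper value outside its range is refused whole. OPENING is the opening, from -1 (shut) to 1 (fully open), set as the call begins (- or left out, the last holds). The fingers move at their own pace and stop on an object; the grip force is fixed at half the most. Time passes only in rows, so rows that repeat a pose let the fingers close. It gives the time, the measured TCP pose, the force and the opening at its end, in the units of the state.
- bot.observe(): the state, without advancing time (a new reading comes with each control period).
- bot.get_image(name): name is "side" or "top"; returns the picture (420x560x3 uint8, blue, green, red); there is no depth.
- bot.camera_info(name): a dict with "K" (3x3 intrinsics, pixels), "position" and "orientation" of the camera in the world. Camera axes: x right, y down, z forward; pixel columns grow to the right and rows downward; lengths in m; the calibration is good to about 2 mm. A picture is of the moment at which its call begins. camera_info takes no time and is no camera call.
- bot.job_done(): hands the job in, once; it reports no verdict.
Trained networks look in the newest picture that a camera, given by its name, has taken for a name from the list of things; names that differ only in an ending like _2 or _b are one class to them, and where a whole thing is asked for, a point or a joint stands for the part that bears it (a point fixed in the world has none). Each returns a list of dicts, best first, with "p" (0 to 1); they miss things now and then, are a little off and sometimes report something else, mostly with a low value. They report only what shows in the picture. A call takes as long as a camera call. They do not tell look-alikes from the thing itself.
- bot.masks_of(camera, target): "mask" (420x560 bool, what is visible of it) and "uv" ([column, row] in pixels, amid what is visible of it).
- bot.landmark_of(camera, target): "uv" ([column, row] in pixels: a listed point, or the origin of a listed thing).
The state is a dict: "time": time; "q": joint angles; "qvel": joint speeds; "joint_torque": joint torques, N m; "tool_pos": TCP position; "ee_rot": TCP orientation; "wrist_force": force on the tool from outside, world axes, zero at the start; "wrist_torque": the same for the moment, N m; "opening": finger opening in m.
Only numpy, scipy, OpenCV 4.12 (cv2) and the standard library are available. Lean on these libraries where they do the work, as an engineer would, in place of code of your own. Each camera call takes 0.05 s, during which the arm holds its last target.

## Working session

There is one attempt and no reset: what is moved stays moved. The work goes in short steps, Python scripts to look and compute and a shell command to move; the robot and the scene stay as the last step left them, time stands still between calls to the robot, and variables do not carry over. Pictures are saved under pics/ and viewed, and the job is handed in when it is done.

```bash
ls; mkdir -p pics
python3 - <<'E'
from cell import bot
import cv2,numpy as np
for c in("side","top"):
    im=bot.get_image(c); cv2.imwrite(f"pics/{c}0.png",im)
    i=bot.camera_info(c); print(c,np.round(i["K"],1).tolist(),i["position"],i["orientation"])
    for t in("chute","rack","pedal","blade","gate","spare_rack"):
        try: print(t,[(round(d["p"],2),np.round(d["uv"],1).tolist()) for d in bot.landmark_of(c,t)])
        except Exception as e: print(t,e)
s=bot.observe();print(s["time"],s["tool_pos"],s["ee_rot"],s["opening"],s["wrist_force"])
E
```

```text
pics
side [[527.8, 0.0, 286.7], [0.0, 527.8, 213.9], [0.0, 0.0, 1.0]] [ 0.48471408 -1.23236774  0.95401792] [-2.16397237  0.09218026 -0.01429526]
chute [(0.57, [299.9, 241.0])]
rack [(0.74, [304.0, 243.2]), (0.73, [344.7, 297.4]), (0.66, [234.6, 271.4]), (0.63, [272.2, 308.3])]
pedal [(0.78, [281.4, 219.6])]
blade []
gate it knows: blade, brush, chute, dish, glue, jar, pedal, rack, spare_rack
spare_rack [(0.72, [332.9, 217.0])]
top [[531.2, 0.0, 274.4], [0.0, 531.2, 210.4], [0.0, 0.0, 1.0]] [0.23933254 0.00497559 1.80139022] [-2.08480923  2.13276283 -0.18336422]
chute [(0.91, [272.4, 212.4])]
rack [(0.79, [362.6, 237.4]), (0.73, [350.6, 179.7]), (0.72, [301.5, 210.2]), (0.59, [313.7, 269.5])]
pedal [(0.63, [290.7, 221.7])]
blade [(0.76, [272.9, 206.9])]
gate it knows: blade, brush, chute, dish, glue, jar, pedal, rack, spare_rack
spare_rack [(0.98, [246.4, 182.5])]
0.6 [0.25361172 0.51606723 0.30392313] [7.11257183e-01 3.05995355e+00 8.81282284e-05] 0.08520824676006986 [0.04353289 0.22035198 0.65766233]
```

View pics/side0.png

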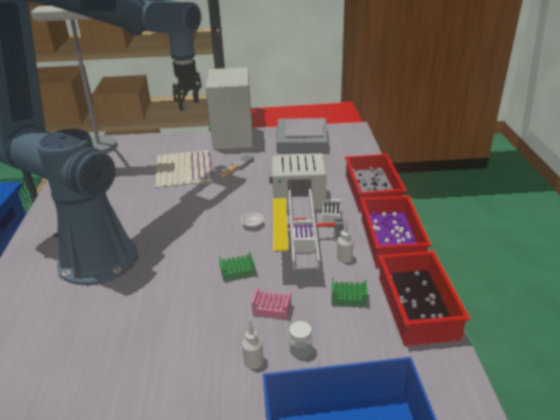

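View pics/top0.png

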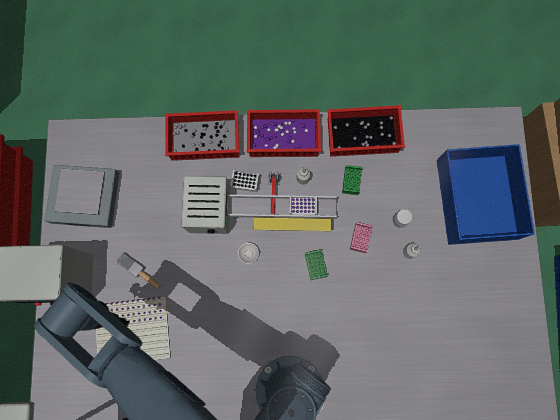

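```bash
cat > h.py <<'E'
from cell import bot
import cv2,numpy as np
from scipy.spatial.transform import Rotation as R
def cam(c):
    i=bot.camera_info(c); return np.array(i["K"]),np.array(i["position"]),R.from_rotvec(i["orientation"]).as_matrix()
def ray(c,uv,z):
    K,p,M=cam(c); d=M@np.linalg.solve(K,[uv[0],uv[1],1]); return p+d*(z-p[2])/d[2]
def proj(c,P):
    K,p,M=cam(c); q=K@(M.T@(np.asarray(P)-p)); return q[:2]/q[2]
E
python3 - <<'E'
from h import *
print("chute",ray("top",(272.4,212.4),0),ray("side",(299.9,241),0))
print("rack",ray("top",(301.5,210.2),.06),ray("side",(304,243.2),.06))
print("pedal",ray("top",(290.7,221.7),.108),ray("side",(281.4,219.6),.108))
print("blade",ray("top",(272.9,206.9),.073))
for c,b in(("top",(170,150,350,270)),("side",(200,140,390,320))):
    im=bot.get_image(c)
    x0,y0,x1,y1=b; cv2.imwrite(f"pics/{c}z.png",cv2.resize(im[y0:y1,x0:x1],None,fx=4 if c=="top" else 3.2,fy=4 if c=="top" else 3.2,interpolation=cv2.INTER_CUBIC))
# masks
im=bot.get_image("top")
for t in("pedal","rack","chute"):
  for d in bot.masks_of("top",t):
    m=d["mask"].astype(np.uint8); print(t,round(d["p"],2),d["uv"],cv2.minAreaRect(cv2.findNonZero(m)))
# yellow segmentation
h=cv2.cvtColor(im,cv2.COLOR_BGR2HSV); m=cv2.inRange(h,(22,120,120),(35,255,255)); m=m
n,l,st,ce=cv2.connectedComponentsWithStats(m); k=1+st[1:,4].argmax(); r=cv2.minAreaRect(cv2.findNonZero((l==k).astype(np.uint8))); print(r)
for p in cv2.boxPoints(r): print(p,ray("top",p,.108))
E
```

```text
chute [0.58936664 0.04792721 0.        ] [ 5.91252601e-01  2.59447833e-02 -1.11022302e-16]
rack [ 0.58275495 -0.05082119  0.06      ] [ 0.59498064 -0.06451105  0.06      ]
pedal [ 0.53626229 -0.01324467  0.108     ] [ 0.53663769 -0.01165562  0.108     ]
blade [0.59374974 0.04415919 0.073     ]
pedal 0.6 [290.4, 223.1] ((295.3369140625, 217.03814697265625), (72.29122161865234, 54.33565902709961), 23.702646255493164)
rack 0.89 [352.8, 179.9] ((351.8461608886719, 179.7307891845703), (17.240825653076172, 28.52798843383789), 7.125016689300537)
rack 0.84 [361.9, 235.9] ((360.79412841796875, 237.3235626220703), (17.70509910583496, 28.376667022705078), 14.03624439239502)
rack 0.79 [312.9, 268.8] ((315.5588684082031, 264.73529052734375), (28.861740112304688, 17.705097198486328), 75.96376037597656)
rack 0.69 [301.2, 206.7] ((303.0, 206.0), (16.0, 26.0), 90.0)
rack 0.6 [241.4, 209.8] ((258.33935546875, 203.30706787109375), (58.145687103271484, 155.49952697753906), 88.87670135498047)
chute 0.78 [242.0, 209.8] ((259.163818359375, 202.5078887939453), (60.16358947753906, 155.9751739501953), 87.8591079711914)
chute 0.2 [300.6, 175.6] ((303.0, 176.0), (16.0, 12.0), 90.0)
((291.996826171875, 223.67852783203125), (76.21998596191406, 11.998085975646973), 1.023030161857605)
[253.7858 228.9962] [0.51527161 0.10658171 0.108     ]
[254.00003 217.00002] [0.55467137 0.10537843 0.108     ]
[330.20786 218.36086] [ 0.54407512 -0.14115932  0.108     ]
[329.99362 230.35704] [ 0.50487879 -0.13887408  0.108     ]
```

View pics/topz.png

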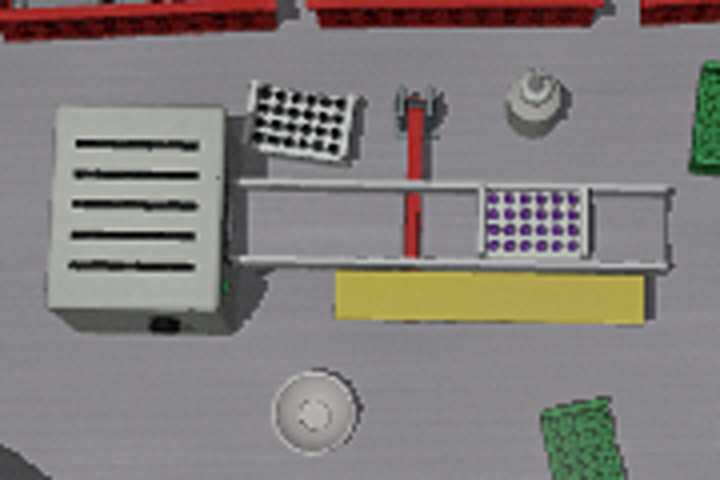

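View pics/sidez.png

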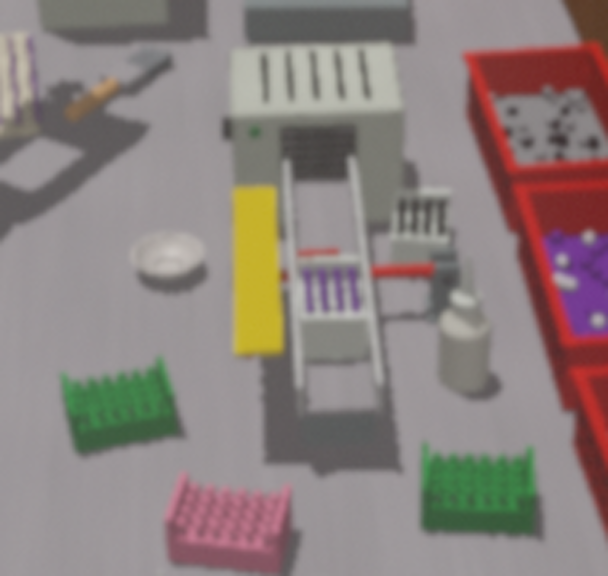

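```bash
cat >> h.py <<'E'
def segs():
    S=[]
    for x in(-35,-30,30,35): S.append(((x,-210,85),(x,150,85)))
    for x in(-85,-45): S.append(((x,-190,108),(x,60,108)))
    for y in(-190,60): S.append(((-85,y,108),(-45,y,108)))
    S.append(((-35,-210,85),(35,-210,85)))
    S.append(((-30,-210,60),(30,-210,60)))
    for y in(-3,3): S.append(((-28,y,73),(12,y,73)))
    return [(np.array(a)/1e3,np.array(b)/1e3) for a,b in S]
def C(pose,P):  # chute->world
    x,y,t=pose; c,s=np.cos(t),np.sin(t); P=np.asarray(P,float)
    return np.array([x+c*P[0]-s*P[1],y+s*P[0]+c*P[1],P[2]])
def Ci(pose,P):
    x,y,t=pose; c,s=np.cos(t),np.sin(t); dx,dy=P[0]-x,P[1]-y
    return np.array([c*dx+s*dy,-s*dx+c*dy,P[2]])
E
cat > ov.py <<'E'
from h import *
import sys
pose=[float(a) for a in sys.argv[1:4]]; ry=float(sys.argv[4])
for c,b,f in(("top",(220,180,350,245),6),("side",(255,165,345,275),5.4)):
    im=bot.get_image(c); x0,y0,x1,y1=b
    z=cv2.resize(im[y0:y1,x0:x1],None,fx=f,fy=f,interpolation=cv2.INTER_CUBIC)
    q=lambda P:tuple(int(round(v)) for v in (proj(c,C(pose,P))+.5-[x0,y0])*f)
    for a,bb in segs(): cv2.line(z,q(a),q(bb),(255,255,0),1)
    r=[(-.028,ry-.045),(.028,ry-.045),(.028,ry+.045),(-.028,ry+.045)]
    for i in range(4): cv2.line(z,q((*r[i],.105)),q((*r[(i+1)%4],.105)),(0,255,0),1)
    cv2.imwrite(f"pics/{c}_{sys.argv[5]}.png",z)
E
python3 - <<'E'
from h import *
from scipy.optimize import minimize
import numpy as np
ims={c:cv2.cvtColor(bot.get_image(c),cv2.COLOR_BGR2GRAY).astype(np.float32) for c in("top","side")}
G={c:cv2.GaussianBlur(np.hypot(cv2.Sobel(i,cv2.CV_32F,1,0),cv2.Sobel(i,cv2.CV_32F,0,1)),(0,0),1.0) for c,i in ims.items()}
def cost(p,cs=("top","side")):
    t=0
    for c in cs:
        K,cp,M=cam(c); P=np.array([C(p,a+(b-a)*k) for a,b in segs() for k in np.linspace(.02,.98,25)])
        q=(P-cp)@M@K.T; q=q[:,:2]/q[:,2:]
        t-=cv2.remap(G[c],q[:,0].astype(np.float32).reshape(-1,1),q[:,1].astype(np.float32).reshape(-1,1),1).mean()/G[c].std()
    return t
for cs in(("top","side"),("top",),("side",)):
    best=min((minimize(cost,[.597+a,.045+b,-.0426],args=(cs,),method="Nelder-Mead",options=dict(initial_simplex=[[.597+a,.045+b,-.0426],[.601+a,.045+b,-.0426],[.597+a,.049+b,-.0426],[.597+a,.045+b,-.03]])) for a in(-.004,0,.004) for b in(-.004,0,.004)),key=lambda r:r.fun)
    print(cs,best.x,best.fun)
s=bot.observe(); print(R.from_rotvec(s["ee_rot"]).as_matrix().round(3), s["time"])
E
python3 ov.py .599 .045 -.0426 -.097 a
```

```text
('top', 'side') [ 0.59748686  0.04165087 -0.04362176] -5.450549125671387
('top',) [ 0.59542337  0.04339917 -0.04538253] -3.0614583492279053Traceback (most recent call last):
  File "<stdin>", line 14, in <module>
  File "<stdin>", line 14, in <genexpr>
    res = _minimize_neldermead(fun, x0, args, callback, bounds=bounds,
                               **options)
    fxc = func(xc)
    fx = function(np.copy(x), *(wrapper_args + args))
  File "<stdin>", line 9, in cost
  File "h.py", line 5, in cam
    i=bot.camera_info(c); return np.array(i["K"]),np.array(i["position"]),R.from_rotvec(i["orientation"]).as_matrix()
ValueError: time passes only in moves, steps and waits
```

View pics/top_a.png

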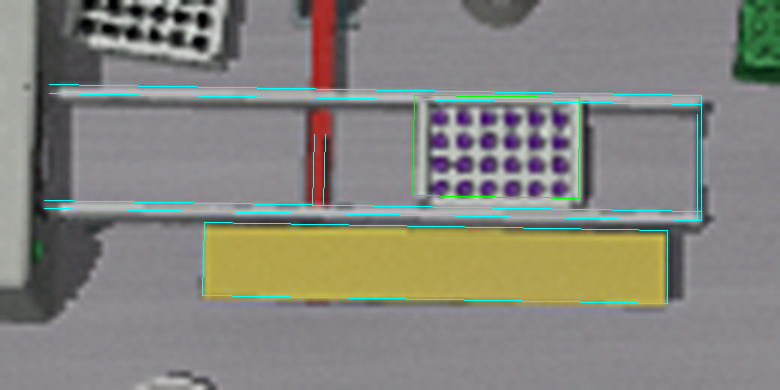

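View pics/side_a.png

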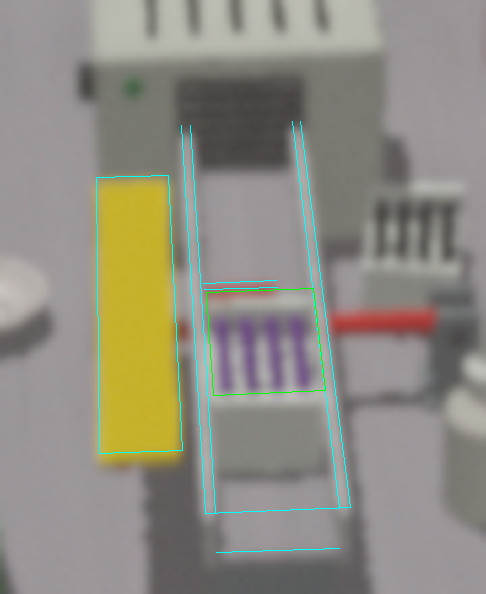

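```bash
cat > tgt.py <<'E'
from h import *
import sys
PO=(.5968,.0425,-.044)
s=bot.observe(); M=R.from_rotvec(s["ee_rot"]).as_matrix(); p=s["tool_pos"]
print("t",s["time"],"tcp",p.round(4),"chute",Ci(PO,p).round(4),"open",round(s["opening"],4),"F",s["wrist_force"].round(2))
a=np.arctan2(M[1,1],M[0,1]); print("tool y in chute deg",np.degrees(a-PO[2]).round(2),"tool z",M[:,2].round(3))
if len(sys.argv)>3:
    T=C(PO,[float(v) for v in sys.argv[1:4]]); print("shift",(M.T@(T-p)).round(4))
    # twist so tool y // +-chute x ; twist about tool z (down) reduces yaw
    d=(a-PO[2]+np.pi/2)%np.pi-np.pi/2; print("twist",round(d,4),"q6",s["q"][5])
E
python3 tgt.py -.031 -.165 .25
```

```text
t 1.1 tcp [0.2536 0.5161 0.3039] chute [-0.3637  0.458   0.3039] open 0.0854 F [ 0.38 -0.35 -0.09]
tool y in chute deg 66.35 tool z [ 0.  0. -1.]
shift [-0.5547 -0.4372  0.0539]
twist 1.158 q6 -0.20632002849638484
```

```bash
python3 -m inch '-0.045 -0.035 0 0.1; -0.09 -0.07 0 0.25; -0.135 -0.106 0 0.4; -0.18 -0.142 0 0.55; -0.225 -0.177 0 0.7; -0.27 -0.213 0 0.85; -0.315 -0.248 0 1.0; -0.36 -0.284 0 1.1' 0.176; python3 tgt.py -.031 -.165 .25
```

```text
time: 2.1
tool_pos: [0.452, 0.1006, 0.3043]
ee_rot: [2.21, 2.232, 0.001]
wrist_force: [0.9, 0.6, 0.3]
opening: 0.0504
t 2.1 tcp [0.452  0.1006 0.3043] chute [-0.1472  0.0517  0.3043] open 0.0504 F [0.94 0.65 0.27]
tool y in chute deg 3.1 tool z [ 0.001  0.    -1.   ]
shift [-0.2227  0.1042  0.0544]
twist 0.0541 q6 -0.04838505502464388
```

```bash
python3 -m inch '-0.045 0.021 0 0.02; -0.09 0.042 0 0.04; -0.135 0.063 0 0.054; -0.18 0.084 0.02 0.054; -0.21 0.1 0.05 0.054; -0.2227 0.1042 0.0544 0.054; -0.2227 0.1042 0.0544 0.054' ; python3 tgt.py -.031 -.165 .2
python3 - <<'E'
from h import *
for c,b,f in(("top",(230,170,360,260),6),("side",(240,150,370,290),4.2)):
    im=bot.get_image(c); x0,y0,x1,y1=b
    cv2.imwrite(f"pics/{c}_b.png",cv2.resize(im[y0:y1,x0:x1],None,fx=f,fy=f,interpolation=cv2.INTER_CUBIC))
E
```

```text
time: 2.98
tool_pos: [0.5587, -0.1191, 0.2495]
ee_rot: [-2.266, -2.175, 0.0]
wrist_force: [-0.9, 0.2, 0.6]
opening: 0.0503
t 2.975 tcp [ 0.5587 -0.1191  0.2495] chute [-0.031  -0.1631  0.2495] open 0.0503 F [-0.9   0.18  0.59]
tool y in chute deg 0.17 tool z [-0.001  0.001 -1.   ]
shift [-0.0019  0.      0.0495]
twist 0.003 q6 -0.3769358772589263
```

View pics/side_b.png

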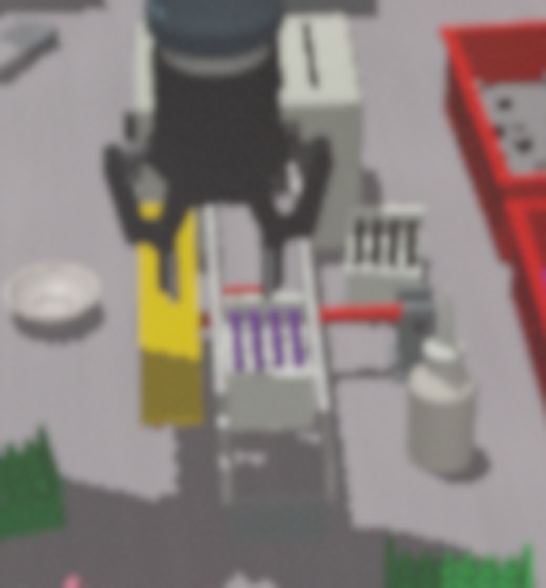

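View pics/top_b.png

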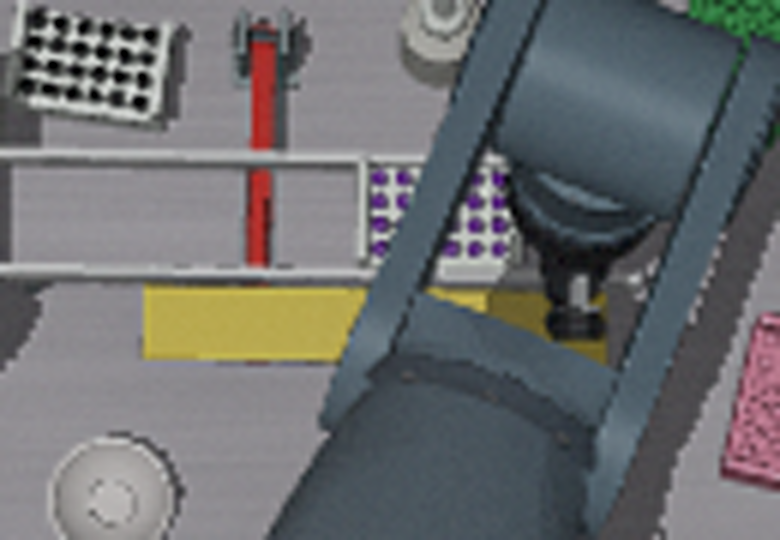

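Run:
```python
from h import *
PO=(.5968,.0425,-.044)
for z in(.17,.18,.19):
    for x in(-.063,.001): print(z,x,proj("side",C(PO,(x,-.163,z))).round(1))
```

```text
0.17 -0.063 [279.4 223.4]
0.17 0.001 [304.2 222.5]
0.18 -0.063 [279.3 220.2]
0.18 0.001 [304.2 219.3]
0.19 -0.063 [279.2 217. ]
0.19 0.001 [304.1 216.1]
```

```bash
python3 -m inch '-0.001 0 0.02 0; -0.002 0 0.04 0; -0.002 0 0.055 0; -0.002 0 0.063 0; -0.002 0 0.063 0' ; python3 tgt.py
python3 -m inch '0 0 0.005 0; 0 0 0.01 0; 0 0 0.01 0'; python3 tgt.py
```

```text
time: 3.7
tool_pos: [0.5586, -0.1204, 0.1864]
ee_rot: [-2.265, -2.177, 0.0]
wrist_force: [-0.6, 0.3, -0.0]
opening: 0.05
t 3.7 tcp [ 0.5586 -0.1204  0.1864] chute [-0.031  -0.1644  0.1864] open 0.05 F [-0.62  0.31 -0.02]
tool y in chute deg 0.26 tool z [-0.  0. -1.]
time: 4.08
tool_pos: [0.5586, -0.1209, 0.1763]
ee_rot: [-2.265, -2.176, 0.0]
wrist_force: [-0.3, 0.1, 1.0]
opening: 0.0504
t 4.075 tcp [ 0.5586 -0.1209  0.1763] chute [-0.0309 -0.1649  0.1763] open 0.0504 F [-0.29  0.08  1.01]
tool y in chute deg 0.22 tool z [-0.  0. -1.]
```

```bash
python3 -m inch '0 0 0.006 0; 0 0 0.012 0; 0 0 0.018 0; 0 0 0.022 0; 0 0 0.022 0'; python3 tgt.py
python3 - <<'E'
from h import *
for c,b,f in(("top",(230,170,360,260),6),("side",(240,150,370,290),4.2)):
    im=bot.get_image(c); x0,y0,x1,y1=b
    cv2.imwrite(f"pics/{c}_c.png",cv2.resize(im[y0:y1,x0:x1],None,fx=f,fy=f,interpolation=cv2.INTER_CUBIC))
E
```

```text
time: 4.7
tool_pos: [0.5583, -0.1207, 0.154]
ee_rot: [-2.265, -2.176, 0.001]
wrist_force: [-4.6, 0.6, 4.1]
opening: 0.0499
t 4.7 tcp [ 0.5583 -0.1207  0.154 ] chute [-0.0313 -0.1648  0.154 ] open 0.0499 F [-4.59  0.61  4.11]
tool y in chute deg 0.23 tool z [-0.001  0.    -1.   ]
```

View pics/side_c.png

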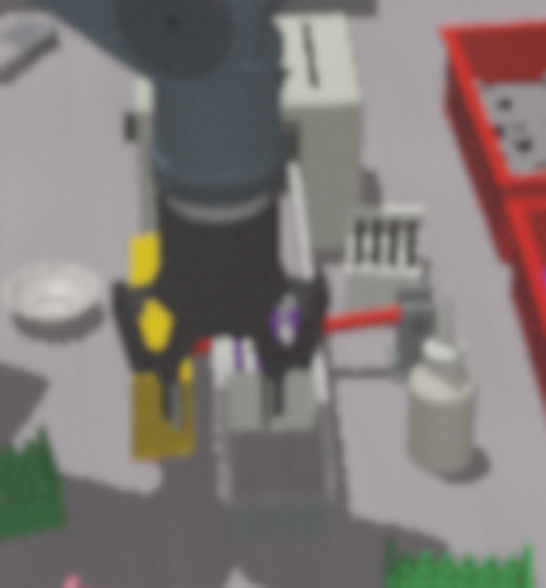

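View pics/top_c.png

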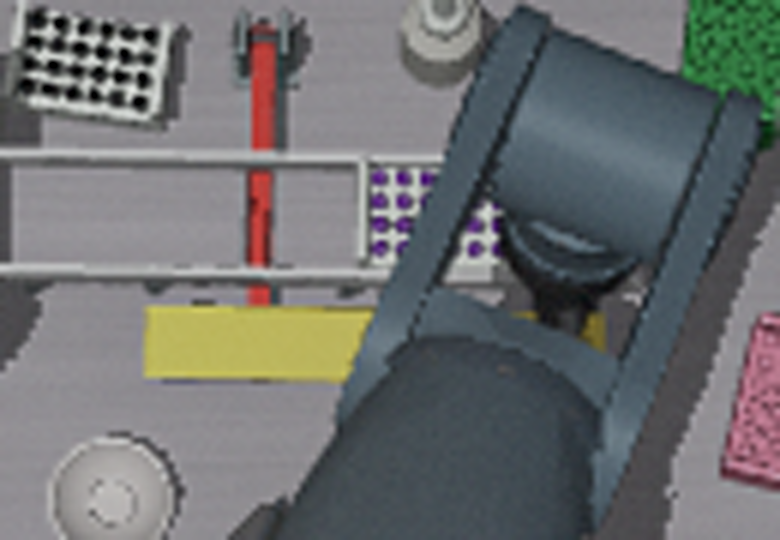

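```bash
python3 -m inch '0 -0.002 0.001 0; 0 -0.004 0.002 0; 0 -0.005 0.003 0; 0 -0.005 0.005 0; 0 -0.005 0.005 0' 0.32; python3 tgt.py;  python3 -m inch '0 0 0.002 0; 0 0 0.002 0';python3 tgt.py
```

```text
time: 5.42
tool_pos: [0.5536, -0.1207, 0.1493]
ee_rot: [-2.265, -2.177, 0.0]
wrist_force: [0.5, -1.9, 3.3]
opening: 0.0565
t 5.425 tcp [ 0.5536 -0.1207  0.1493] chute [-0.036  -0.1649  0.1493] open 0.0565 F [ 0.51 -1.85  3.33]
tool y in chute deg 0.23 tool z [-0. -0. -1.]
time: 5.68
tool_pos: [0.5533, -0.1207, 0.1472]
ee_rot: [-2.265, -2.176, 0.001]
wrist_force: [-1.8, -1.4, 3.6]
opening: 0.0562
t 5.675 tcp [ 0.5533 -0.1207  0.1472] chute [-0.0363 -0.1649  0.1472] open 0.0562 F [-1.84 -1.38  3.62]
tool y in chute deg 0.23 tool z [-0.001  0.    -1.   ]
```

```bash
python3 -m inch '0 0 0.0015 0; 0 0 0.0015 0';python3 -m inch '0 0 0.0015 0; 0 0 0.0015 0'
python3 - <<'E'
from h import *
PO=(.5968,.0425,-.044)
im=bot.get_image("top"); x0,y0,x1,y1=245,190,310,245;f=10
z=cv2.resize(im[y0:y1,x0:x1],None,fx=f,fy=f,interpolation=cv2.INTER_CUBIC)
K,p,M=cam("top")
for a,col in((0.14,(255,0,0)),(.2,(255,255,0))):
    c,s=np.cos(a),np.sin(a)
    pts=[]
    for x,y in((-.085,.06),(-.045,.06),(-.045,-.08),(-.085,-.08)):
        dx,dz=x-.11,.108-.047
        P=C(PO,(.11+c*dx-s*dz,y,.047+s*dx+c*dz)); q=K@(M.T@(P-p)); pts.append(((q[:2]/q[2]+.5-[x0,y0])*f).astype(int))
    cv2.polylines(z,[np.array(pts)],True,col,1)
cv2.imwrite("pics/top_d.png",z)
E
```

```text
time: 5.92
tool_pos: [0.5532, -0.1206, 0.1457]
ee_rot: [-2.265, -2.176, 0.001]
wrist_force: [-3.7, -2.0, 3.3]
opening: 0.0567
time: 6.18
tool_pos: [0.5533, -0.1206, 0.1442]
ee_rot: [-2.265, -2.176, 0.001]
wrist_force: [-4.7, -1.8, 4.5]
opening: 0.0564
```

View pics/top_d.png

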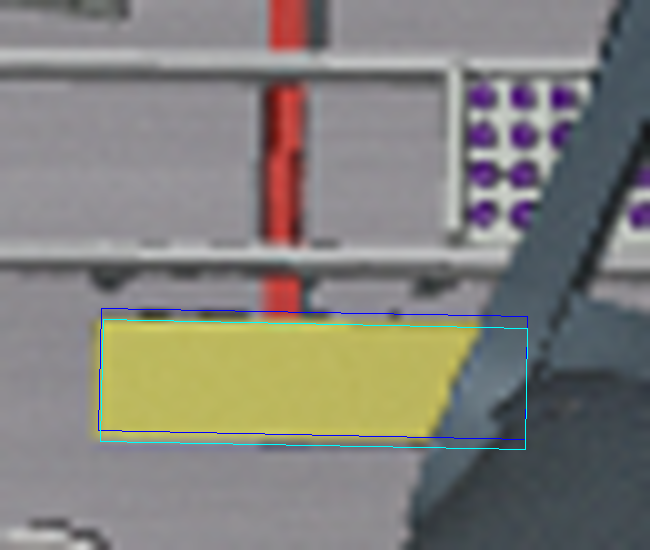

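```bash
python3 -m inch '0.004 0 0 0; 0.008 0 0 0; 0.012 0 0 0; 0.016 0 0 0; 0.02 0 0 0; 0.024 0 0 0; 0.028 0 0 0; 0.028 0 0 0'
python3 - <<'E'
from h import *
for c,b,f in(("top",(230,170,360,260),6),("side",(240,150,370,290),4.2)):
    im=bot.get_image(c); x0,y0,x1,y1=b
    cv2.imwrite(f"pics/{c}_e.png",cv2.resize(im[y0:y1,x0:x1],None,fx=f,fy=f,interpolation=cv2.INTER_CUBIC))
E
python3 tgt.py
```

```text
time: 7.22
tool_pos: [0.5552, -0.0924, 0.1448]
ee_rot: [2.265, 2.176, 0.001]
wrist_force: [-0.1, -3.0, 4.0]
opening: 0.0566
t 7.325 tcp [ 0.5551 -0.0924  0.1447] chute [-0.0357 -0.1366  0.1447] open 0.0564 F [ 1.34 -2.17  3.62]
tool y in chute deg 0.23 tool z [ 0.001  0.    -1.   ]
```

View pics/top_e.png

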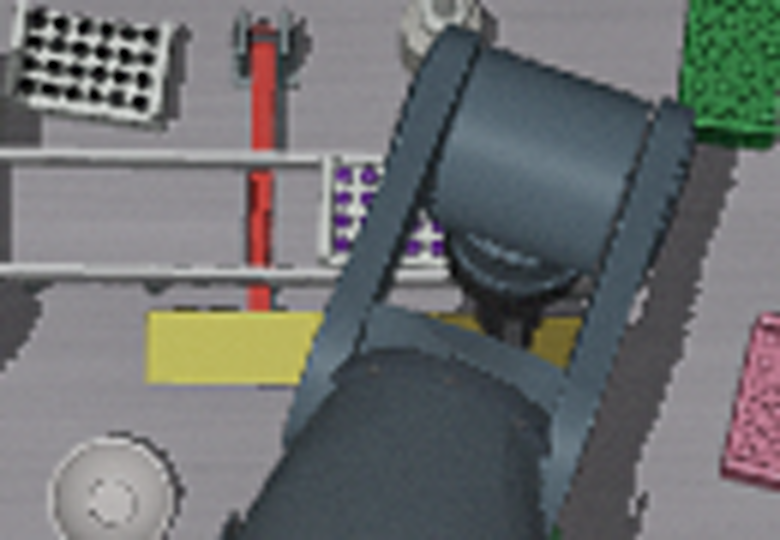

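View pics/side_e.png

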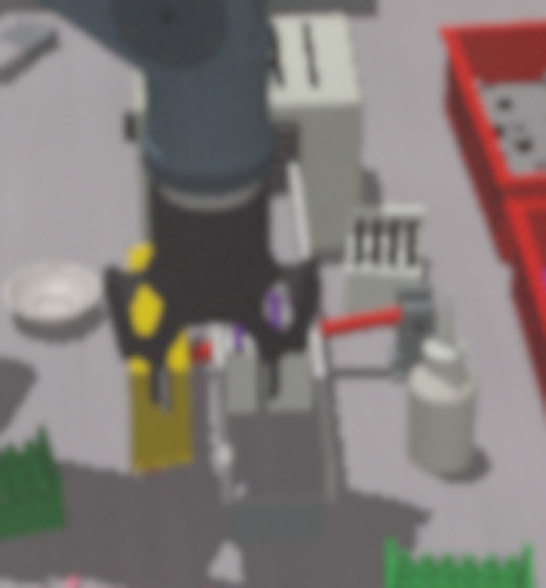

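```bash
python3 - <<'E'
from h import *
PO=(.5968,.0425,-.044)
K,p,M=cam("top")
for u in(319,):
    d=M@np.linalg.solve(K,[230+u/6-.5,170+210/6-.5,1]); P=p+d*(.105-p[2])/d[2]; print(Ci(PO,P))
E
python3 -m inch '0.004 0 0.0005 0; 0.008 0 0.0005 0; 0.012 0 0.0005 0; 0.016 0 0.0005 0; 0.02 0 0.0005 0; 0.024 0 0.0005 0; 0.028 0 0.0005 0; 0.032 0 0.0005 0';  python3 tgt.py
```

```text
[-0.00105848 -0.03116589  0.105     ]
time: 8.32
tool_pos: [0.5562, -0.0611, 0.1443]
ee_rot: [2.265, 2.176, -0.001]
wrist_force: [-1.0, -6.8, 5.7]
opening: 0.0563
t 8.325 tcp [ 0.5562 -0.0611  0.1443] chute [-0.036  -0.1053  0.1443] open 0.0563 F [-1.   -6.76  5.66]
tool y in chute deg 0.22 tool z [ 0.    -0.001 -1.   ]
```

```bash
python3 - <<'E'
from h import *
for c,b,f in(("top",(230,170,360,260),6),):
    im=bot.get_image(c); x0,y0,x1,y1=b
    cv2.imwrite(f"pics/{c}_f.png",cv2.resize(im[y0:y1,x0:x1],None,fx=f,fy=f,interpolation=cv2.INTER_CUBIC))
E
python3 tgt.py
```

```text
t 8.375 tcp [ 0.5562 -0.0606  0.1442] chute [-0.036  -0.1048  0.1442] open 0.0565 F [ 0.53 -4.42  5.52]
tool y in chute deg 0.23 tool z [ 0.    -0.001 -1.   ]
```

View pics/top_f.png

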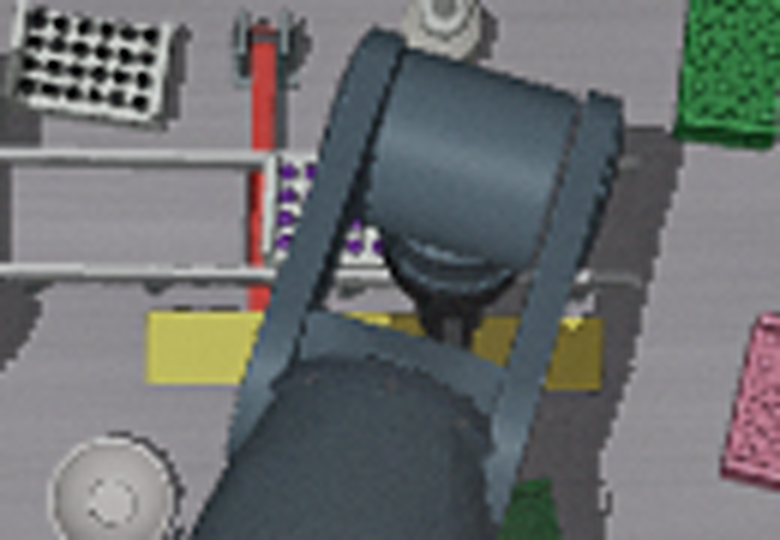

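```bash
python3 -m inch '0.005 0 0 0; 0.01 0 0 0; 0.015 0 0 0; 0.02 0 0 0; 0.025 0 0 0; 0.03 0 0 0; 0.035 0 0 0; 0.04 0 0 0';  python3 tgt.py
python3 - <<'E'
from h import *
for c,b,f in(("top",(230,170,360,260),6),):
    im=bot.get_image(c); x0,y0,x1,y1=b
    cv2.imwrite(f"pics/{c}_g.png",cv2.resize(im[y0:y1,x0:x1],None,fx=f,fy=f,interpolation=cv2.INTER_CUBIC))
E
```

```text
time: 9.38
tool_pos: [0.5577, -0.0211, 0.1442]
ee_rot: [2.265, 2.176, -0.001]
wrist_force: [-1.0, -4.8, 5.9]
opening: 0.0564
t 9.375 tcp [ 0.5577 -0.0211  0.1442] chute [-0.0363 -0.0652  0.1442] open 0.0564 F [-0.95 -4.78  5.88]
tool y in chute deg 0.22 tool z [ 0.    -0.001 -1.   ]
```

View pics/top_g.png

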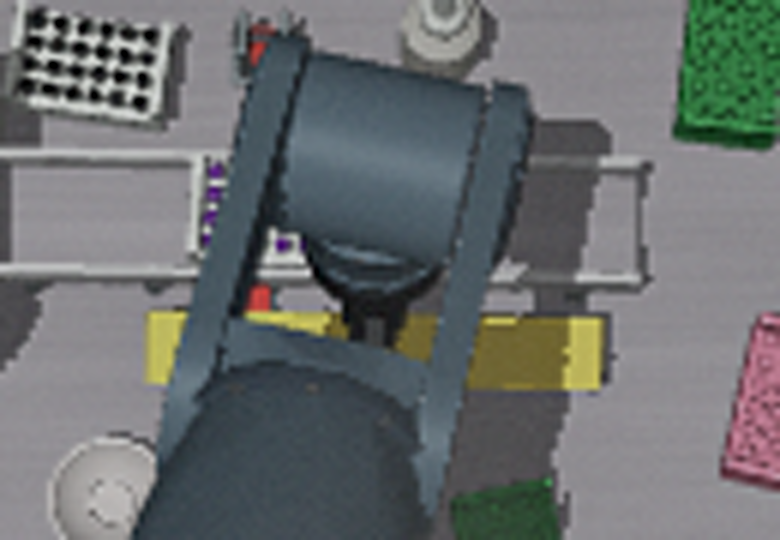

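```bash
python3 -m inch '0.005 0 0 0; 0.01 0 0 0; 0.015 0 0 0; 0.02 0 0 0; 0.025 0 0 0; 0.03 0 0 0; 0.035 0 0 0; 0.04 0 0 0';  python3 tgt.py; python3 -m inch '0.005 0 0 0; 0.01 0 0 0; 0.015 0 0 0; 0.02 0 0 0; 0.025 0 0 0; 0.03 0 0 0; 0.035 0 0 0; 0.04 0 0 0';  python3 tgt.py
python3 - <<'E'
from h import *
for c,b,f in(("top",(210,170,340,260),6),("side",(240,130,370,270),4.2)):
    im=bot.get_image(c); x0,y0,x1,y1=b
    cv2.imwrite(f"pics/{c}_i.png",cv2.resize(im[y0:y1,x0:x1],None,fx=f,fy=f,interpolation=cv2.INTER_CUBIC))
E
```

```text
time: 10.42
tool_pos: [0.5592, 0.0189, 0.1442]
ee_rot: [2.265, 2.176, -0.001]
wrist_force: [-1.2, -5.6, 6.6]
opening: 0.0565
t 10.425 tcp [0.5592 0.0189 0.1442] chute [-0.0365 -0.0252  0.1442] open 0.0565 F [-1.16 -5.63  6.65]
tool y in chute deg 0.21 tool z [-0.    -0.001 -1.   ]
time: 11.42
tool_pos: [0.5608, 0.0588, 0.1442]
ee_rot: [2.265, 2.176, -0.002]
wrist_force: [-0.7, -6.2, 6.2]
opening: 0.0562
t 11.425 tcp [0.5608 0.0588 0.1442] chute [-0.0367  0.0147  0.1442] open 0.0562 F [-0.71 -6.17  6.21]
tool y in chute deg 0.21 tool z [-0.    -0.001 -1.   ]
```

View pics/top_i.png

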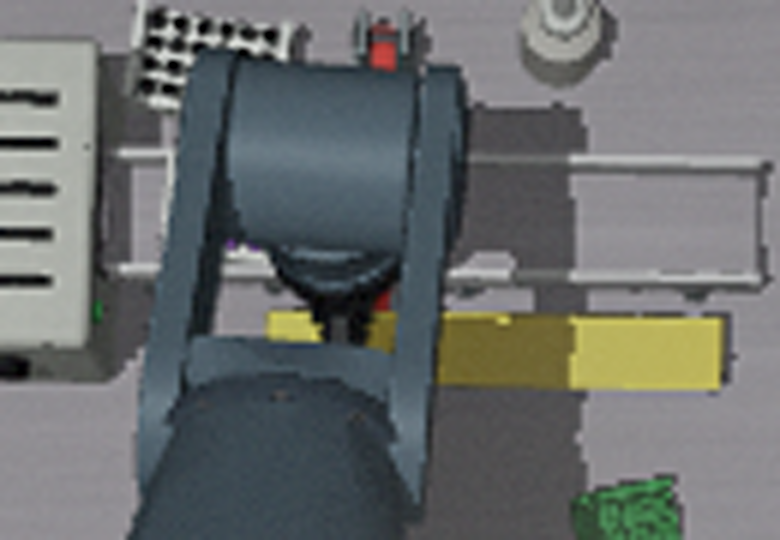

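View pics/side_i.png

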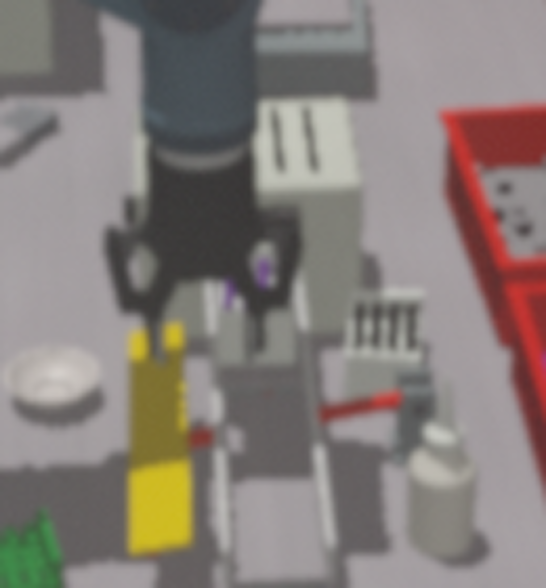

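```bash
python3 - <<'E'
from h import *
PO=(.5968,.0425,-.044)
d=ray("top",(210+164/6-.5,170+170/6-.5),.105); print("front",Ci(PO,d))
# rear bottom face edge in side view: zoom (250,365)
d=ray("side",(240+250/4.2-.5,130+364/4.2-.5),.06); print("rear",Ci(PO,d))
# blade line in side: red pedal arm left of chute
d=ray("side",(240+200/4.2-.5,130+438/4.2-.5),.066); print("arm",Ci(PO,d))
E
python3 -m inch '-0.002 0 0 0; -0.004 0 0 0; -0.008 0 0 0; -0.012 0 0 0; -0.012 0 0 0'; python3 tgt.py
```

```text
front [0.01846597 0.11947267 0.105     ]
rear [-0.00464458  0.02726882  0.06      ]
arm [-0.042956   -0.06792445  0.066     ]
time: 12.15
tool_pos: [0.5602, 0.0468, 0.1439]
ee_rot: [-2.266, -2.176, 0.001]
wrist_force: [-2.4, 0.6, 3.2]
opening: 0.0565
t 12.15 tcp [0.5602 0.0468 0.1439] chute [-0.0368  0.0027  0.1439] open 0.0565 F [-2.36  0.57  3.21]
tool y in chute deg 0.2 tool z [-0.001 -0.    -1.   ]
```

```bash
python3 -m inch '0 0 -0.004 0; 0 0 -0.009 0; 0 0 -0.014 0; 0 0 -0.019 0; 0 0 -0.024 0; 0 0 -0.029 0; 0 0 -0.034 0; 0 0 -0.039 0'; python3 -m inch '0 0 -0.01 0; 0 0 -0.03 0; -0.02 0 -0.06 0; -0.06 -0.02 -0.09 0; -0.1 -0.06 -0.1 0; -0.14 -0.1 -0.1 0; -0.18 -0.14 -0.1 0; -0.2 -0.18 -0.1 0'; python3 tgt.py
python3 - <<'E'
from h import *
for c,b,f in(("top",(210,170,340,260),6),("side",(240,130,370,270),4.2)):
    im=bot.get_image(c); x0,y0,x1,y1=b
    cv2.imwrite(f"pics/{c}_j.png",cv2.resize(im[y0:y1,x0:x1],None,fx=f,fy=f,interpolation=cv2.INTER_CUBIC))
E
```

```text
time: 13.15
tool_pos: [0.56, 0.0473, 0.1829]
ee_rot: [-2.265, -2.176, 0.001]
wrist_force: [-0.4, 0.5, 0.8]
opening: 0.0566
time: 14.15
tool_pos: [0.3711, -0.1467, 0.2836]
ee_rot: [2.266, 2.174, -0.0]
wrist_force: [-0.6, -0.7, 0.2]
opening: 0.0561
t 14.15 tcp [ 0.3711 -0.1467  0.2836] chute [-0.2171 -0.199   0.2836] open 0.0561 F [-0.57 -0.7   0.17]
tool y in chute deg 0.16 tool z [ 0.001 -0.001 -1.   ]
```

View pics/top_j.png

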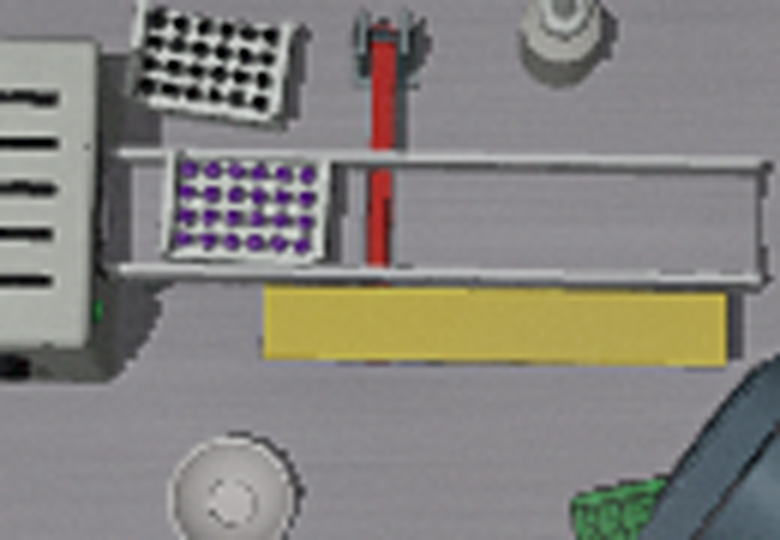

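View pics/side_j.png

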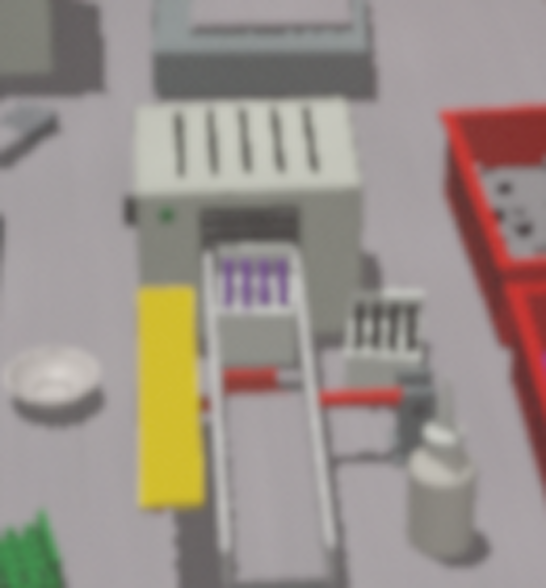

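Run:
```python
from h import *
a=cv2.imread("pics/top0.png"); b=bot.get_image("top")
for im in(a,b):
    m=cv2.inRange(cv2.cvtColor(im,cv2.COLOR_BGR2HSV),(22,100,100),(35,255,255)); m[:,:250]=0; m[:,320:]=0; m[:200]=0;m[240:]=0
    r,c=np.nonzero(m); print(r.mean(),r.min(),r.max(),len(r))
s=bot.observe(); print(s["time"],abs(s["qvel"]).max())
print(bot.job_done())
```

```text
223.67773677736778 217 230 813
223.65601965601965 217 230 814
14.3 0.04713176913163643
the job is handed in; nothing more can be done
None
```

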